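# Load a sample carrier and feed it into the analyser

## Task

Take the orange-capped sample tube out of the rack and stand it upright in the yellow cup of the blue carrier, lowering it to the cup's floor rather than dropping it. Then gently push the loaded carrier along the rollers, without lifting it, all the way into the analyser's bay until its nose is home against the end of the bay. Leave the other two tubes in the rack and the other things on the bench where they are.

Things in the scene. Friction and masses are not known exactly. Their poses are not given: they have to be found in the camera images.
- station: Fixed roller track ending in the bay of a white bench analyser. Origin: on the bench under the middle of the bay's mouth; +y along the travel into the bay, +x across, away from the robot, z up. Free grey rollers (22 mm diameter, every 28 mm, tops at z 50 mm, slight drag: a pushed carrier stops within a few cm) from y -416 to 110 mm. Beside them rails, inner faces x +-63 mm, 62 mm high, y -430 to 0
- bay_mouth (a point): Middle of the bay's mouth at roller-top height, axes as the station's. For 42 mm before it teal funnel plates, 70 mm high, narrow the way smoothly to 105 mm. Beyond it the bay, open above: white walls with inner faces at x +-53.5 mm, 85 mm high, up to the flat end face, 110 mm in
- analyser_front (a point): On the bench under the middle of the bay's end face, axes as the station's. The analyser reaches from here to y 270 mm, from x -65 to 235 mm; it is 100 mm high, and 175 to 215 mm high where x is over 65 mm and y over 70 mm
- bay_home (a point): The point in the bay, at roller-top height and with the station's axes, where the carrier's origin lies when its nose touches the bay's end face (station x 0, y 45, z 50 mm)
- carrier: Loose blue open tray on the rollers, 100 mm wide (x), 130 mm long (y), 50 mm high, walls and floor 4 mm, 0.35 to 0.7 kg. Origin: centre of its underside; +y points to its nose, towards the bay. In its rear half two red-lidded jars are fixed (50 mm high, lids 35 mm in diameter, at x +-24, y -35 mm), in its front half a yellow cup
- carrier_rear (a point): Middle of the lower edge of the carrier's flat rear wall, 65 mm behind its origin; axes as the carrier's. When the carrier is home this wall is still 20 mm outside the bay's mouth
- cup_floor (a point): Centre of the inner floor of the carrier's yellow cup, 30 mm towards the nose from the carrier's origin and 6 mm above its underside; axes as the carrier's. The cup has an inner diameter of 24 mm and its rim is 56 mm above this point
- rack: Fixed grey tube rack, 60 mm (x) by 150 mm (y) by 60 mm high, with three blind holes 18.5 mm in diameter and 50 mm deep at y = -50, 0 and +50 mm, x = 0, their floors 10 mm above the bench. Origin: centre of its underside; the row runs along its y axis
- tube_orange: The tube to load: loose, rigid, white, 16 mm in diameter, 130 mm long, its top 30 mm an orange cap 20 mm in diameter, 30 g. Origin: centre of its foot; z runs up to the cap. It starts upright in any hole of the rack, foot on the hole's floor
- tube_purple: The same kind of tube with a purple cap; stays in the rack
- tube_green: The same kind of tube with a green cap; stays in the rack
- tipbox: Beige pipette-tip box with yellow tips, 80 x 120 x 52 mm; leave alone. Origin: centre of its underside
- canister: White capped canister, 48 mm in diameter, 85 mm high, beyond the track; leave alone. Origin: centre of its underside
- jar: White jar with red lid, 44 mm in diameter, 65 mm high, beyond the track; leave alone. Origin: centre of its underside
- timer: White bench timer with a round grey dial, 50 x 70 x 26 mm, beyond the track; leave alone. Origin: centre of its underside
- marker: White marker pen with a blue cap, lying, 130 mm long, 16 mm thick, between robot and track; leave alone. Origin: underside, mid length
There are look-alikes about, which are no part of the job. What is shaped like the tube_orange but black or red is not meant.

How it is judged:
By the outcome, as a careful person would: the job done as asked, in the order asked, and still so for the second after the job is handed in, with the robot touching nothing.
It also fails if it takes over 59 s, if anything falls off the work surface, if the arm or the gripper's body presses on something with over 40 N, if the wrist force passes 120 N, or if a joint passes its speed limit or range.

## Robot

A 7-joint arm with a two-finger parallel gripper is mounted at the origin on the work surface. World frame = base frame: x ahead of the robot, y to its left, z up, the work surface at z = 0. Lengths are in mm, angles in rad, forces in N, time in s.
With the tool pointing down it reaches from about 400 to 875 mm from the base axis. Payload 19.3 kg.
Tool frame: the origin (TCP) lies at the very end of the fingers, on their centre line; the grasp point (between the pads) lies 19 mm behind it (grip_point_offset is the z of the grasp point in the tool frame, in mm); z points along the fingers, y is the line along which they close (so a half turn about z gives the same grasp; the last joint's range is limited). The gripper opens to 85 mm and grips with 20 to 120 N. Pads are 22 mm wide; open, the fingers measure 114 mm over their backs; the gripper's body (76 mm by 85 mm) begins 54 mm behind the grasp point. The pads swing forward as they close: fully open they stand 13 mm farther back than shut.
Start: joints at [-1.177, 0.521, -0.036, 1.599, 0.021, 1.021, -0.113], TCP at [279.61, 558.957, 231.291] pointing down, gripper open.
Joint ranges: [-2.91, 2.91], [-0.3, 2.13], [-1.5, 1.42], [0.17, 2.43], [-1.26, 4.41], [0.16, 1.93], [-2.52, 2.52]. Speed limits (rad/s): [1.89, 1.89, 2.39, 2.39, 3.01, 3.01, 3.01].

## Interface

Orientations are given as a 3x3 rotation matrix whose columns are the frame's x, y, z axes.
In Python, from workcell import movep, movel, goto_joints, open_gripper, clamp, wait, inverse_kinematics, read_state, camera, PlanningError, finish_job, grip_point_offset gives the robot as it stands. Calls block until the motion is done:
- movep(position, orientation): joint-space move of the TCP to a pose.
- movel(position, frame=None, max_speed=150, guard=None): straight line of the TCP; frame=None keeps the orientation; max_speed is the mean speed in mm/s. With guard (N) it stops when the force on the tool has changed by that much, and returns True; else False.
- goto_joints(angles): joint-space move.
- open_gripper() and clamp(): open the fingers fully, or close them until they stop; the grip force is fixed at half the most.
- wait(seconds).
- inverse_kinematics(position, orientation): joint angles nearest the present ones, or None.
- read_state(): the state.
- camera(name): name is "scene" or "side" or "wrist"; returns a dict with "image" (400x640x3 uint8, blue, green, red), "range_z" (400x640 float32, mm along the optical axis (not along the pixel's ray), 0 where there is no reading), "fx", "fy", "cx", "cy" (pixels), "cam_to_world" (4x4, takes a point from camera to world coordinates). Camera axes: x right, y up, looking along -z (the intrinsics and any distortion apply to the point x, -y, -z); pixel columns grow to the right and rows downward; lengths in mm; the calibration is good to about 2 mm. A picture is of the moment at which its call begins.
A pose or a line that the arm cannot do raises PlanningError and nothing moves.
- finish_job(): hands the job in; it is judged then, once.
The state is a dict: "time": time; "qpos": joint angles; "qvel": joint speeds; "joint_efforts": joint torques, N m; "eef_pos": TCP position; "tool_rot": TCP orientation; "ft_force": force on the tool from outside, world axes, zero at the start; "torque": the same for the moment, N m; "finger_gap": finger opening in mm; "gripper_force": force on a finger pad.
Only numpy, scipy, OpenCV 4.12 (cv2) and the standard library are available. Lean on these libraries where they do the work, as an engineer would, in place of code of your own. Each camera call takes 0.05 s, during which the arm holds its last target. There are 200 camera calls.

## Working session

There is one attempt and no reset: what is moved stays moved. The work goes in short steps, each a Python script; the robot and the scene stay as the last script left them, time stands still between calls to the robot, and variables do not carry over. Pictures are saved under pics/ and viewed, at most 10 in all, crops included, and the job is handed in when it is done.

```bash
mkdir -p pics; cat > h.py <<'E'
import numpy as np, cv2
from workcell import *
def cloud(c):
    v,u=np.mgrid[0:400,0:640]; z=c["range_z"]
    p=np.stack([(u-c["cx"])/c["fx"]*z,-(v-c["cy"])/c["fy"]*z,-z],-1)
    M=np.array(c["cam_to_world"]); return p@M[:3,:3].T+M[:3,3]
E
python3 - <<'E'
from h import *
for n in ["scene","side"]:
    c=camera(n); cv2.imwrite(f"pics/{n}0.png",c["image"]); print(n,{k:v for k,v in c.items() if k not in("image","range_z")}, (c["range_z"]>0).mean())
    np.savez(f"{n}0.npz",P=cloud(c),**c)
s=read_state();print(s["time"],s["eef_pos"],s["tool_rot"],s["ft_force"],grip_point_offset)
E
```

```text
scene {'fx': 409.96182188943504, 'fy': 409.96182188943504, 'cx': 312.18277027182813, 'cy': 196.92768469346888, 'cam_to_world': array([[ 2.34386151e-02, -6.54596329e-01,  7.55615165e-01,
         1.24105021e+03],
       [ 9.99712840e-01,  1.91170886e-02, -1.44490330e-02,
        -3.12215599e+01],
       [-4.98687812e-03,  7.55736848e-01,  6.54856433e-01,
         6.84412137e+02],
       [ 0.00000000e+00,  0.00000000e+00,  0.00000000e+00,
         1.00000000e+00]])} 0.9957578125
side {'fx': 485.5715684742254, 'fy': 485.5715684742254, 'cx': 322.53281581249723, 'cy': 203.01639650820118, 'cam_to_world': array([[-9.97835057e-01,  5.95725377e-02, -2.78623826e-02,
         5.10175008e+02],
       [-6.29822889e-02, -7.43640522e-01,  6.65606495e-01,
         7.39273283e+02],
       [ 1.89322713e-02,  6.65920331e-01,  7.45782597e-01,
         8.96153651e+02],
       [ 0.00000000e+00,  0.00000000e+00,  0.00000000e+00,
         1.00000000e+00]])} 0.99612109375
0.1 [279.49594533 558.70555292 230.7765521 ] [[-8.94361533e-01  4.47344730e-01 -3.74843015e-04]
 [ 4.47344879e-01  8.94361053e-01 -9.30463484e-04]
 [-8.09929424e-05 -9.99854851e-04 -9.99999497e-01]] [ 1.06050149 -0.12676294  0.91506559] -18.700000000000003
```

View pics/scene0.png

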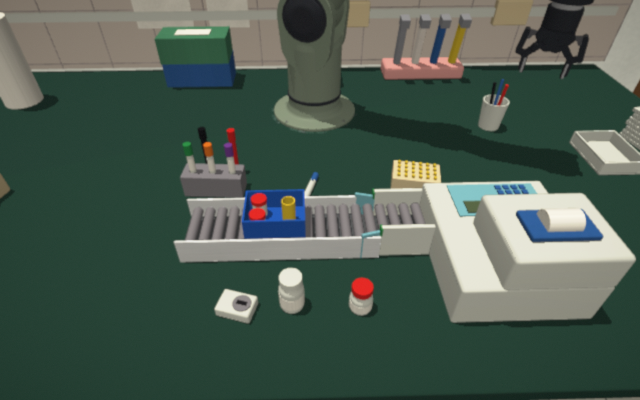

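View pics/side0.png

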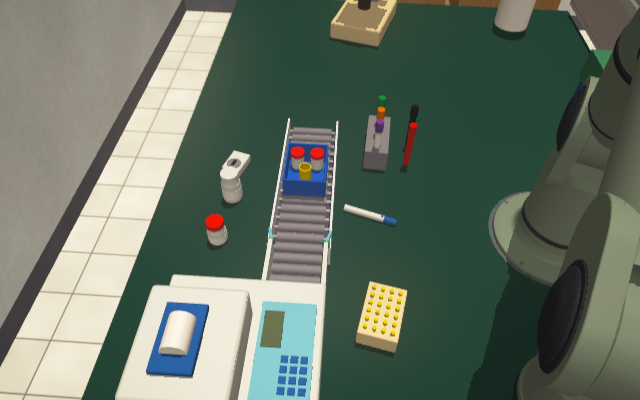

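The scene view shows the rack at about (213,180), with green (187,148), orange (208,147) and purple (229,150) caps. Free-standing black (203,135) and red (232,135) look-alikes are behind it. The carrier is at (275,215) with its yellow cup at (288,207), and the bay is to the right. In the side view, the orange cap is at (381,112). The tube to load is the orange-capped one, in the middle hole. I'll confirm that in a crop and measure.

```bash
cat > m.py <<'E'
from h import *
def masks(im):
    h=cv2.cvtColor(im,cv2.COLOR_BGR2HSV); H,S,V=[h[...,i].astype(int) for i in range(3)]
    return dict(orange=(H>5)&(H<17)&(S>180)&(V>120),green=(H>45)&(H<75)&(S>120)&(V>80),purple=(H>125)&(H<155)&(S>90)&(V>50),
      yellow=(H>18)&(H<30)&(S>150)&(V>90),blue=(H>105)&(H<122)&(S>150)&(V>50),red=((H<5)|(H>175))&(S>180)&(V>110))
if __name__=="__main__":
  for n in ["scene","side"]:
    d=np.load(n+"0.npz"); P=d["P"]; print(n)
    for k,m in masks(d["image"]).items():
        N,L,st,ce=cv2.connectedComponentsWithStats(m.astype(np.uint8))
        for i in range(1,N):
            if st[i,4]<25: continue
            q=P[L==i]; lo,hi=np.percentile(q,[3,97],axis=0)
            t=q[q[:,2]>hi[2]-4]
            print(k,ce[i].round(),st[i,4],"lo",lo.round(),"hi",hi.round(),"top",((np.percentile(t,5,axis=0)+np.percentile(t,95,axis=0))/2).round(1))
  a=np.load("scene0.npz")["image"][115:245,165:325]; b=np.load("side0.npz")["image"][85:215,270:430]
  cv2.imwrite("pics/crop0.png",cv2.resize(np.vstack([a,b]),None,fx=2.3,fy=2.3,interpolation=cv2.INTER_CUBIC))
E
python3 m.py
```

```text
scene
orange [207. 148.] 98 lo [ 331. -294.   92.] hi [ 422. -258.  142.] top [ 412.9 -265.6  140.5]
green [187. 147.] 99 lo [ 186. -401.    0.] hi [ 419. -308.  142.] top [ 409.7 -315.2  140.1]
purple [228. 149.] 97 lo [ 410. -225.  113.] hi [ 426. -208.  141.] top [ 418.6 -215.5  139.7]
yellow [456.  44.] 267 lo [-261.  517.   57.] hi [-224.  538.  184.] top [-230.3  526.8  184.3]
yellow [399. 167.] 29 lo [369. 201.  45.] hi [428. 216.  53.] top [398.5 208.9  51.7]
yellow [406. 168.] 32 lo [372. 218.  45.] hi [431. 233.  53.] top [401.6 225.4  50.9]
yellow [413. 166.] 26 lo [376. 239.  44.] hi [417. 251.  54.] top [396.1 245.2  52.1]
yellow [420. 169.] 34 lo [381. 254.  45.] hi [437. 269.  54.] top [409.3 261.5  52.3]
yellow [427. 170.] 32 lo [383. 272.  45.] hi [440. 287.  53.] top [411.7 279.3  50.8]
yellow [434. 170.] 30 lo [385. 288.  46.] hi [446. 304.  54.] top [415.7 296.3  52.4]
yellow [288. 207.] 262 lo [576. -83.  72.] hi [604. -58. 113.] top [590.8 -69.9 111.2]
blue [437.  45.] 185 lo [-252.  447.   61.] hi [-224.  465.  182.] top [ 65.  360.3 281.8]
blue [199.  75.] 147
[... 2360 characters left out ...]
5.9]
blue [302. 381.] 46 lo [544. 423. 103.] hi [554. 432. 107.] top [548.5 427.5 105.7]
blue [280. 390.] 42 lo [578. 441. 103.] hi [588. 450. 107.] top [582.9 445.5 105.6]
blue [290. 391.] 44 lo [561. 441. 102.] hi [571. 451. 108.] top [565.7 445.7 106.3]
blue [301. 392.] 48 lo [544. 441. 102.] hi [554. 451. 108.] top [548.6 445.8 106.1]
red [410. 141.] 251 lo [ 324. -231.    9.] hi [ 339. -211.  130.] top [417.3 254.3 511.7]
red [297. 152.] 126 lo [ 598. -153.   93.] hi [ 626. -118.  101.] top [ 611.6 -133.7   99. ]
red [317. 153.] 128 lo [ 549. -150.   94.] hi [ 579. -118.  102.] top [ 564.  -133.3   99.7]
red [214. 222.] 256 lo [759.  -1.   0.] hi [798.  88.  66.] top [776.9  70.3  64.5]
```

```bash
python3 - <<'E'
from h import *
# white rails/walls: world points by height bands
for n in ["scene","side"]:
    d=np.load(n+"0.npz"); P=d["P"]; im=d["image"].astype(int)
    reg=(P[...,0]>480)&(P[...,0]<760)&(P[...,1]>-400)&(P[...,1]<500)
    w=reg&(im.min(-1)>120)&(im.max(-1)-im.min(-1)<60)
    for nm,z0 in (("rail",62),("wall",85)):
        m=w&(abs(P[...,2]-z0)<2.5); q=P[m]
        print(n,nm,len(q))
        for y in range(-300,300,25):
            s=q[abs(q[:,1]-y)<8]
            if len(s): print(y,np.round(np.histogram(s[:,0],bins=np.arange(480,761,10))[0]))
E
```

```text
scene rail 1017
-300 [ 0  0  0  2 12  0  0  0  0  0  0  0  0  0  0  0  1 20  0  0  0  0  0  0
  0  0  0  0]
-275 [ 0  0  0  5 15  0  0  0  0  0  0  0  0  0  0  0  0 25  0  0  0  0  0  0
  0  0  0  0]
-250 [ 0  0  0  2 18  0  0  0  0  0  0  0  0  0  0  0  0 22  0  0  0  0  0  0
  0  0  0  0]
-225 [ 0  0  0  1 16  0  0  0  0  0  0  0  0  0  0  0  1 21  0  0  0  0  0  0
  0  0  0  0]
-200 [ 0  0  0  1 12  0  0  0  0  0  0  0  0  0  0  0  0 27  0  0  0  0  0  0
  0  0  0  0]
-175 [ 0  0  0  2  8  0  0  0  0  0  0  0  0  0  0  0  0 25  0  0  0  0  0  0
  0  0  0  0]
-150 [ 0  0  0  0  0  0  0  0  0  0  0  0  0  0  0  0  0 20  0  0  0  0  0  0
  0  0  0  0]
-125 [ 0  0  0  0  0  0  0  0  0  0  0  0  0  0  0  0  1 24  0  0  0  0  0  0
  0  0  0  0]
-100 [ 0  0  0  0  0  0  0  0  0  0  0  0  0  0  0  0  1 19  0  0  0  0  0  0
  0  0  0  0]
-75 [ 0  0  0  0  0  0  0  0  0  0  0  0  0  0  0  0  0 17  0  0  0  0  0  0
  0  0  0  0]
-50 [ 0  0  0  0  0  0  0  0  0  0  0  0  0  0  0  0  0 19  0  0  0  0  0  0
  0  0  0  0]
-25 [ 0  0  0  5 12  0  0  0  0  0  0  0  0  0  0  0  4 17  0  0  0  0  0 
[... 2755 characters left out ...]
 0 0 0 0 0 0 0]
side wall 364
-125 [0 0 0 0 0 0 0 1 5 0 0 0 2 4 0 0 0 0 0 0 0 0 0 0 0 0 0 0]
-75 [ 0  0  0  0  0  0  0  0  0  0  0  0  0  0  0  0  0  0  0  0  0  0  0  0
  0  0  2 13]
-50 [0 0 0 0 0 0 0 0 0 0 0 0 0 0 0 0 0 0 0 0 0 0 0 0 0 0 3 8]
125 [ 0  0  0  0  7  3  0  0  0  0  0  0  0  0  0  0 12  0  0  0  0  0  0  0
  0  0  0  0]
150 [ 0  0  0  0 20  5  0  0  0  0  0  0  0  0  0  2 19  0  0  0  0  0  0  0
  0  0  0  0]
175 [ 0  0  0  0 22  4  0  0  0  0  0  0  0  0  0  2 25  0  0  0  0  0  0  0
  0  0  0  0]
200 [ 0  0  0  0 20  2  0  0  0  0  0  0  0  0  0  2 26  0  0  0  0  0  0  0
  0  0  0  0]
225 [ 0  0  0  0 13  3  0  0  0  0  0  0  0  0  0  0 11  0  0  0  0  0  0  0
  0  0  0  0]
```

View crop.

View pics/crop0.png

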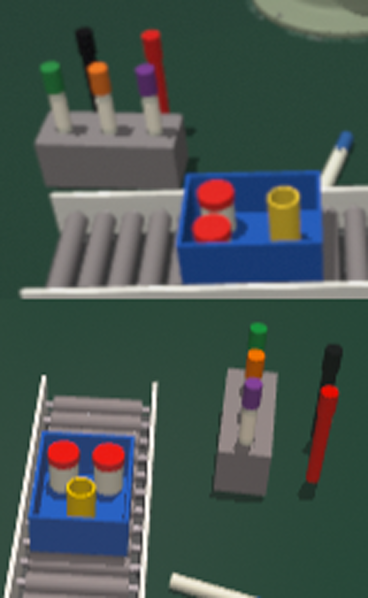

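```bash
python3 - <<'E'
from h import *
for n in ["scene","side"]:
    d=np.load(n+"0.npz"); P=d["P"]; im=d["image"].astype(int)
    v,u=np.mgrid[0:400,0:640]
    # anything tall behind rack
    m=(P[...,0]>250)&(P[...,0]<395)&(P[...,1]>-380)&(P[...,1]<-150)&(P[...,2]>60)&(P[...,2]<180)
    N,L,st,ce=cv2.connectedComponentsWithStats(m.astype(np.uint8))
    for i in range(1,N):
        if st[i,4]>15: q=P[L==i]; print(n,"tall",ce[i].round(),st[i,4],np.percentile(q,[3,97],axis=0).round().tolist(), im[L==i].mean(0).round())
    # rails / walls: inner edges & line fits ; teal funnel; white wall y start
    w=(im.min(-1)>120)&(im.max(-1)-im.min(-1)<60)
    for z0,ys in ((62,(-300,70)),(85,(120,215))):
        for lo,hi in ((500,560),(630,680)):
            s=P[w&(abs(P[...,2]-z0)<2.5)&(P[...,0]>lo)&(P[...,0]<hi)&(P[...,1]>ys[0])&(P[...,1]<ys[1])]
            f=np.polyfit(s[:,1],s[:,0],1); print(n,z0,lo,"slope %.4f"%f[0],np.percentile(s[:,0],[3,97]).round(1),"mean %.1f"%s[:,0].mean(),len(s))
    s=P[w&(abs(P[...,2]-85)<3)&(P[...,0]>520)&(P[...,0]<660)&(P[...,1]>60)]
    print("wall y",np.percentile(s[:,1],[0,1,99,100]).round(1))
    s=P[w&(abs(P[...,2]-62)<3)&(P[...,0]>650)&(P[...,0]<665)]; print("rail y",np.percentile(s[:,1],[0,1,99,100]).round(1))
    s=P[w&(abs(P[...,2]-100)<3)&(P[...,0]>520)&(P[...,0]<650)&(P[...,1]>150)]; print("end y",np.percentile(s[:,1],[0,1,5]).round(1))
E
```

```text
scene tall [202. 135.] 134 [[317.0, -305.0, 71.0], [334.0, -289.0, 131.0]] [24. 28. 31.]
scene tall [232. 138.] 149 [[327.0, -229.0, 65.0], [342.0, -212.0, 132.0]] [ 29.  31. 134.]
scene tall [198. 164.] 20 [[379.0, -314.0, 60.0], [394.0, -296.0, 63.0]] [119. 122. 122.]
scene tall [221. 165.] 25 [[386.0, -261.0, 60.0], [395.0, -234.0, 62.0]] [130. 131. 135.]
scene tall [240. 165.] 18 [[387.0, -212.0, 61.0], [394.0, -189.0, 62.0]] [105. 108. 115.]
scene 62 500 slope -0.0037 [517.2 525.9] mean 522.2 244
scene 62 630 slope -0.0048 [649.9 657.6] mean 654.2 524
scene 85 500 slope -0.0062 [523.5 533.8] mean 529.0 133
scene 85 630 slope -0.0025 [640.  650.8] mean 645.6 175
wall y [123.  124.  233.4 234.5]
rail y [-306.  -301.8  189.   217.8]
end y [233.2 234.7 237.4]
side tall [412. 126.] 308 [[314.0, -301.0, 64.0], [339.0, -212.0, 130.0]] [22. 27. 92.]
side 62 500 slope -0.0044 [517.5 523.2] mean 521.0 199
side 62 630 slope -0.0024 [649.  654.8] mean 651.9 193
side 85 500 slope -0.0078 [522.9 531.6] mean 527.1 139
side 85 630 slope -0.0066 [639.4 648.2] mean 643.9 141
wall y [121.  123.2 224.8 227.2]
rail y [-301.8 -300.2   98.7  103.8]
end y [233.7 236.  240.9]
```

The crop shows the orange cap in the rack's middle hole, with green and purple on either side. The black (325,-297) and red (335,-222) tubes stand on the bench behind the rack and clear of the fingers. Measured: tube (412,-265) with its top at z 140, cup (588,-70) with its rim at 111, and the bay end at y≈233. All of this matches the sizes given, so I'll grasp now.

```bash
cat >> h.py <<'E'
def Rz(a): # tool down, closing axis at angle a from world x
    y=np.array([np.cos(a),np.sin(a),0]); z=np.array([0,0,-1.]); return np.stack([np.cross(y,z),y,z],1)
E
python3 - <<'E'
from h import *
for a in (-.075,np.pi-.075):
    print(a,inverse_kinematics([412,-265,270],Rz(a)))
s=read_state()
c=[(np.abs(np.array(q)-s["qpos"]).max(),a) for a in(-.075,np.pi-.075) if (q:=inverse_kinematics([412,-265,270],Rz(a))) is not None]
a=min(c)[1]; print("using",a); open("yaw.txt","w").write(str(a))
movep([412,-265,270],Rz(a))
print(read_state()["time"],read_state()["eef_pos"])
movel([412,-265,185],max_speed=200)
c=camera("wrist"); cv2.imwrite("pics/w1.png",c["image"]); np.savez("w1.npz",P=cloud(c),**c)
from m import masks
m=masks(c["image"])["orange"]; q=cloud(c)[m]; q=q[abs(q[:,2]-140)<4]
print(m.sum(),len(q), np.percentile(q,[2,50,98],axis=0).round(1) if len(q) else "")
E
```

```text
-0.075 [-0.22113054  0.36523373  0.87946566  1.92913402 -0.33326911  0.99936415
  0.73471509]
3.066592653589793 [-0.40333507  0.54408645  1.24101413  1.93471576 -0.58469796  1.09145613
 -2.1333985 ]
using -0.075
3.0333 [ 412.44794822 -264.4426111   269.89035539]
390 173 [[ 403.6 -263.2  136.4]
 [ 412.4 -259.3  140.1]
 [ 419.4 -257.1  141.5]]
```

View pics/w1.png

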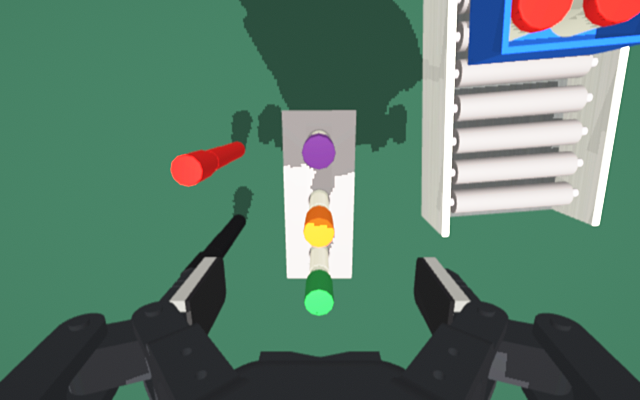

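The wrist view shows the orange cap at (319,234), centred between the fingers. Purple is at (319,150), green at (319,300), and the red and black tubes are off to the left. I'll check the cap top by ray, then grasp and lift.

```bash
python3 - <<'E'
from h import *
d=np.load("w1.npz"); P=d["P"]
h=cv2.cvtColor(d["image"],cv2.COLOR_BGR2HSV); m=(h[...,0]>5)&(h[...,0]<32)&(h[...,1]>150)&(abs(P[...,2]-140)<3)
q=P[m]; lo,hi=np.percentile(q,[2,98],axis=0); t=(lo+hi)/2; print(lo,hi,t)
x,y=412,-265
if np.hypot(t[0]-x,t[1]-y)<5: x,y=(t[0]+x)/2,(t[1]+y)/2
print(x,y)
R=Rz(-.075)
movel([x,y,150],R,max_speed=150); print(movel([x,y,110],max_speed=80,guard=8))
clamp(); s=read_state(); print(s["time"],s["eef_pos"],s["finger_gap"],s["gripper_force"],s["ft_force"])
movel([x,y,180],max_speed=80); movel([x,y,265],max_speed=200)
s=read_state(); print(s["time"],s["eef_pos"],s["finger_gap"],s["ft_force"])
movep([588,-70,265],Rz(0)); s=read_state(); print(s["time"],s["eef_pos"],s["finger_gap"])
for n in("scene","side","wrist"):
    c=camera(n); np.savez(n+"2.npz",P=cloud(c),**c)
ims=[np.load(n+"2.npz")["image"] for n in("scene","side")]
cv2.imwrite("pics/c2.png",cv2.resize(np.hstack([ims[0][60:260,190:390],ims[1][40:240,200:400]]),None,fx=2,fy=2,interpolation=cv2.INTER_CUBIC))
E
```

```text
[ 402.41786035 -275.0248119   137.81969813] [ 419.34574692 -257.52435646  141.67911781] [ 410.88180364 -266.27458418  139.74940797]
411.4409018191455 -265.63729208905835
False
5.3167 [ 411.63039737 -265.77560903  110.28408191] 18.451649707230587 58.36291015148163 [-0.50071356  0.45128246  5.37070146]
6.9167 [ 411.41350242 -265.39943473  264.77769527] 18.195937444187884 [-0.91100308  0.23062444 -1.25841988]
7.9417 [587.23573131 -71.68093913 264.92923441] 18.291443061441854
```

View pics/c2.png

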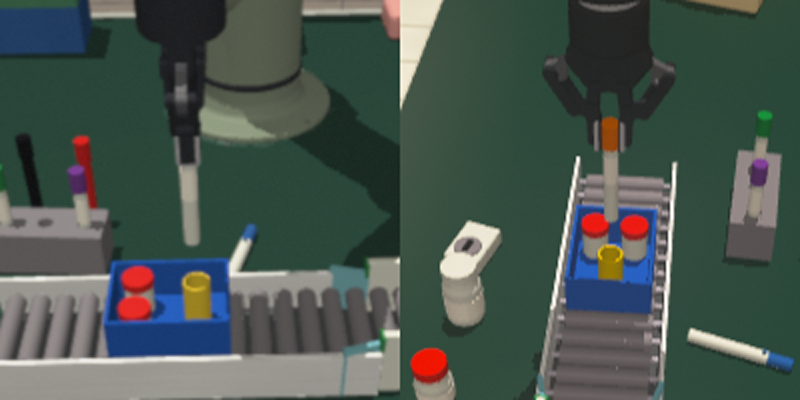

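The tube is held, with its foot at about (192,243) in the left view and (611,218) in the right, and looks nearly upright. The cup is below it. I'll measure the tube's axis and the cup centre in the same views, so the calibration bias cancels.

```bash
cat > m2.py <<'E'
from m import *
def run(tag,zlo=165,zhi=262):
  for n in ("scene","side"):
    d=np.load(f"{n}{tag}.npz"); P=d["P"]; im=d["image"].astype(int); M=d["cam_to_world"]
    m=(abs(P[...,0]-588)<25)&(abs(P[...,1]+70)<25)&(P[...,2]>zlo-40)&(P[...,2]<zhi)&(im.min(-1)>70)&(im.max(-1)-im.min(-1)<60)
    N,L,st,_=cv2.connectedComponentsWithStats(m.astype(np.uint8)); m=L==1+st[1:,4].argmax()
    q=P[m]; ax=[]
    for z in np.arange(zlo,zhi-20,10):
        s=q[abs(q[:,2]-z)<6]
        if len(s)<5: continue
        c=s.mean(0); v=c-M[:3,3]; v[2]=0; v/=np.linalg.norm(v)
        ax.append(s.mean(0)+v*6.3)     # visible half-cylinder mean -> axis (r*pi/4)
    ax=np.array(ax); fx=np.polyfit(ax[:,2],ax[:,0],1); fy=np.polyfit(ax[:,2],ax[:,1],1)
    zf=q[:,2].min()
    print(n,"tube zmin %.1f"%zf,"slope",fx[0].round(4),fy[0].round(4),"xy at foot",np.polyval(fx,zf).round(1),np.polyval(fy,zf).round(1),"n",len(ax))
    y=masks(d["image"])["yellow"]&(abs(P[...,0]-588)<25)&(abs(P[...,1]+70)<25)&(abs(P[...,2]-111)<3)
    t=P[y]; 
    if len(t): (lo,hi)=np.percentile(t,[2,98],axis=0); print("  cup rim mid",((lo+hi)/2).round(1),"size",(hi-lo).round(1),len(t))
if __name__=="__main__": import sys; run(sys.argv[1])
E
python3 m2.py 2
```

```text
scene tube zmin 165.8 slope 0.0141 0.015 xy at foot 586.2 -72.5 n 8
  cup rim mid [590.4 -70.  111. ] size [29.4 25.4  4.8] 48
side tube zmin 165.0 slope 0.0009 0.0036 xy at foot 586.7 -73.1 n 8
  cup rim mid [588.  -69.3 110.6] size [26.3 28.3  4.9] 48
```

```bash
python3 - <<'E'
from h import *
import m2
movel([589.5,-69.2,225],Rz(0),max_speed=80); wait(.3)
s=read_state(); print(s["time"],s["eef_pos"])
for n in("scene","side"):
    c=camera(n); np.savez(n+"3.npz",P=cloud(c),**c)
m2.run("3",127,222)
g=movel([589.5,-69.2,165],max_speed=40,guard=4); s=read_state(); print(g,s["time"],s["eef_pos"],s["ft_force"])
E
```

```text
9.0417 [589.62487633 -69.16770626 225.26569756]
scene tube zmin 111.6 slope 0.0097 -0.0043 xy at foot 588.9 -69.2 n 8
  cup rim mid [591.8 -71.  110.9] size [25.2 23.3  5.1] 38
side tube zmin 124.8 slope -0.0199 0.0118 xy at foot 589.9 -71.0 n 8
  cup rim mid [587.8 -68.3 110.8] size [26.8 25.6  5.4] 38
False 10.7917 [589.60834604 -69.19775838 165.22014205] [0.38558335 1.16080185 0.03883509]
```

The foot is now well inside the cup with no contact. Next I'll lower it to the floor, release and retreat.

```bash
python3 - <<'E'
from h import *
g=movel([589.5,-69.2,150],max_speed=15,guard=3); s=read_state(); print(g,s["time"],s["eef_pos"],s["ft_force"],s["finger_gap"])
if g and 151<s["eef_pos"][2]<161:
    open_gripper(); p=read_state()["eef_pos"]
    movel([589.5,-69.2,235],max_speed=120)
    movep([588,-205,235],Rz(0))
    s=read_state(); print(s["time"],s["eef_pos"])
    for n in("scene","side"):
        c=camera(n); np.savez(n+"4.npz",P=cloud(c),**c)
    ims=[np.load(n+"4.npz")["image"] for n in("scene","side")]
    cv2.imwrite("pics/c4.png",cv2.resize(np.hstack([ims[0][60:260,190:390],ims[1][40:240,200:400]]),None,fx=2,fy=2,interpolation=cv2.INTER_CUBIC))
    from m import masks
    for n in("scene","side"):
        d=np.load(n+"4.npz");P=d["P"];k=masks(d["image"])
        for nm,z0 in(("orange",170),("blue",98)):
            q=P[k[nm]&(abs(P[...,0]-588)<70)&(P[...,1]<0)&(P[...,1]>-200)&(P[...,2]>z0-25)&(P[...,2]<z0+20)]
            if len(q): print(n,nm,np.percentile(q,[2,98],axis=0).round(1).tolist())
E
```

```text
True 11.4333 [589.6737224  -69.34434688 156.26687415] [-0.70331475  1.15019944  6.55777075] 17.842944275520157
13.5 [ 587.55193122 -205.67703103  234.19176938]
scene orange [[585.3, -77.8, 158.7], [600.5, -62.7, 187.7]]
scene blue [[540.4, -162.8, 73.5], [640.3, -38.4, 101.6]]
side orange [[579.8, -79.2, 158.6], [597.4, -58.6, 186.4]]
side blue [[538.4, -164.6, 74.1], [636.5, -33.3, 100.9]]
```

View pics/c4.png

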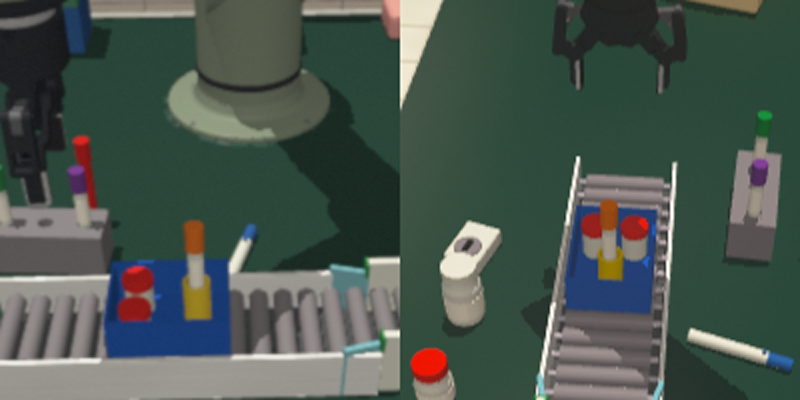

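The tube stands on the cup's floor with its cap top at z 187, at (196,270) and (610,240). The carrier hasn't moved and its rear wall is at y≈-164. Next is the push, with closed fingers, low and central.

```bash
python3 - <<'E'
from h import *
def rep(t,g=None):
    s=read_state(); print(t,g,round(s["time"],2),np.round(s["eef_pos"],1),np.round(s["ft_force"],1))
clamp(); movep([588,-205,150],Rz(0)); movel([588,-205,72],max_speed=80); rep("down")
g=movel([588,-172,72],max_speed=25,guard=8); rep("near",g)
g=movel([588,55,72],max_speed=45,guard=12); rep("push",g)
if not g:
    g=movel([588,110,72],max_speed=15,guard=6); rep("final",g)
for n in("scene","side"):
    c=camera(n); np.savez(n+"5.npz",P=cloud(c),**c)
ims=[np.load(n+"5.npz")["image"] for n in("scene","side")]
cv2.imwrite("pics/c5.png",cv2.resize(np.hstack([ims[0][90:290,300:500],ims[1][120:320,200:400]]),None,fx=2,fy=2,interpolation=cv2.INTER_CUBIC))
E
```

```text
down None 15.93 [ 588.3 -205.1   72.5] [ 0.5 -0.2 -0.5]
near False 17.39 [ 588.  -172.1   72. ] [ 0.6 -0.8  0.7]
push False 22.58 [588.  55.  72.] [ 0.  -0.2  0.1]
final True 24.82 [587.7  90.8  71.7] [ 0.8 -2.   1.1]
```

View pics/c5.png

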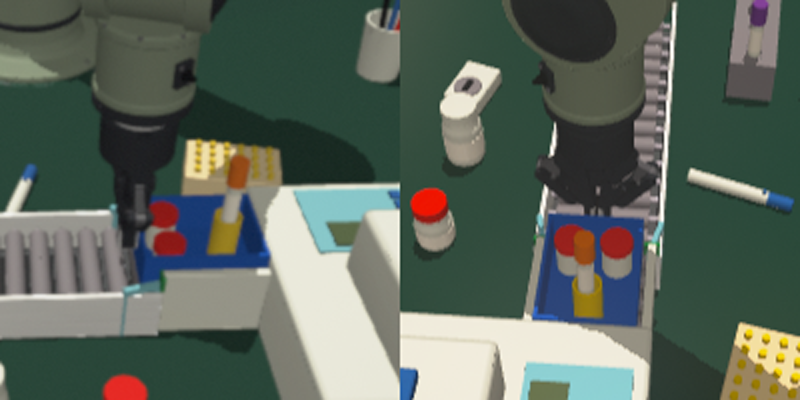

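The carrier is in the bay with its nose at the end wall, and the tube is upright at (237,190) and (588,260). It stopped at y 90.8, against 91 expected. I'll press gently once more to confirm it's home, back off slowly and verify.

```bash
python3 - <<'E'
from h import *
from m import masks
def rep(t,g=None):
    s=read_state(); print(t,g,round(s["time"],2),np.round(s["eef_pos"],1),np.round(s["ft_force"],1))
wait(.3); rep("rest")
y=read_state()["eef_pos"][1]
g=movel([588,y+6,72],max_speed=5,guard=7); rep("press",g); wait(.3); rep("settle")
y=read_state()["eef_pos"][1]
movel([588,y-15,72],max_speed=10); movel([588,20,72],max_speed=80); movel([588,20,240],max_speed=150); movep([560,-150,260],Rz(0)); rep("away")
for n in("scene","side"):
    c=camera(n); np.savez(n+"6.npz",P=cloud(c),**c); P=cloud(c); k=masks(c["image"])
    for nm,z0 in(("orange",170),("blue",98),("yellow",100)):
        q=P[k[nm]&(abs(P[...,0]-588)<60)&(P[...,1]>60)&(P[...,1]<240)&(P[...,2]>z0-25)&(P[...,2]<z0+20)]
        if len(q): print(n,nm,np.percentile(q,[2,98],axis=0).round(1).tolist())
ims=[np.load(n+"6.npz")["image"] for n in("scene","side")]
cv2.imwrite("pics/c6.png",cv2.resize(np.hstack([ims[0][110:260,340:490],ims[1][170:320,230:380]]),None,fx=2.66,fy=2.66,interpolation=cv2.INTER_CUBIC))
E
```

```text
rest None 25.23 [587.5  90.8  71.5] [ 0.2 -1.2  0.4]
press True 25.7 [587.1  90.8  71.2] [ 0.2 -0.  -0. ]
settle None 26.0 [586.9  90.7  71. ] [-0.5 -0.5  0.9]
away None 30.49 [ 559.9 -150.2  259.6] [ 0.2  0.7 -0.4]
scene orange [[584.4, 188.9, 158.7], [599.8, 204.2, 187.3]]
scene blue [[539.0, 103.1, 74.1], [639.0, 229.9, 101.4]]
scene yellow [[578.6, 183.7, 76.1], [603.5, 208.6, 112.9]]
side orange [[579.5, 190.1, 160.1], [596.3, 208.6, 186.8]]
side blue [[537.2, 102.5, 79.9], [636.0, 231.9, 101.5]]
side yellow [[573.3, 187.2, 77.3], [599.6, 212.6, 112.7]]
```

View pics/c6.png

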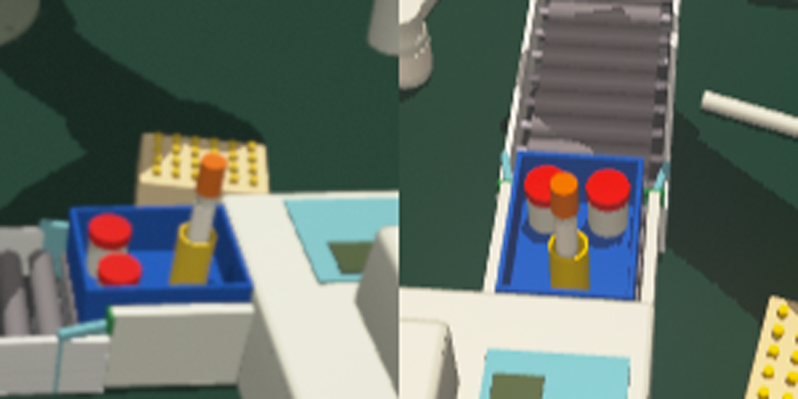

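The camera puts the rear wall at y 103, about 20 mm outside the mouth as specified, and the tube is upright. There's plenty of time, so I'll do one firmer but still gentle press to rule out a jam or rebound gap.

```bash
python3 - <<'E'
from h import *
def rep(t,g=None):
    s=read_state(); print(t,g,round(s["time"],2),np.round(s["eef_pos"],2),np.round(s["ft_force"],1))
movep([587.5,55,150],Rz(0)); movel([587.5,55,70],max_speed=80); movel([587.5,84,70],max_speed=40); rep("at")
g=movel([587.5,89.5,70],max_speed=6,guard=4); rep("touch",g)
g=movel([587.5,98,70],max_speed=6,guard=16); rep("press",g); wait(.4); rep("hold")
y=read_state()["eef_pos"][1]
movel([587.5,y-8,70],max_speed=6); movel([587.5,40,70],max_speed=80); movel([587.5,40,240],max_speed=150); rep("away")
c=camera("scene"); P=cloud(c)
from m import masks
for nm,z0 in(("orange",170),("blue",98)):
    q=P[masks(c["image"])[nm]&(abs(P[...,0]-588)<60)&(P[...,1]>60)&(P[...,1]<240)&(P[...,2]>z0-25)&(P[...,2]<z0+20)]
    print(nm,np.percentile(q,[2,98],axis=0).round(1).tolist())
E
```

```text
at None 33.55 [587.51  83.71  70.02] [-0.1 -0.3 -0.2]
touch False 34.62 [587.48  89.46  69.99] [-0.4  0.5 -0.3]
press True 35.4 [587.14  90.83  69.79] [-0.4 -0.5  0. ]
hold None 35.8 [587.05  90.84  69.58] [ 1.3 -1.2  0.8]
away None 39.25 [587.14  40.07 239.24] [ 0.4  0.2 -0.2]
orange [[584.5, 188.7, 158.3], [598.9, 204.2, 187.3]]
blue [[539.3, 103.1, 74.5], [639.0, 229.9, 101.4]]
```

```bash
python3 -c "
from workcell import *
print(finish_job())"
```

```text
the job is handed in; nothing more can be done
None
```

The orange-capped tube stands upright on the floor of the yellow cup, the loaded carrier is home against the bay's end face (it held at the same spot under a 16 N press), and the job was handed in at about 39 s.

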